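# Change over the pieces at the netsuke carver's clamp

## Task

The three pieces are in each other's places. Using the cork pad as the free spot on the way, change them round so that the boxwood toad ends up sitting upright in the middle of the open clamp, lengthwise along the jaws, the black horn offcut lies right way up in the middle of the celadon dish, and the bamboo handle lies right way up in the middle of the red lacquer stand. Leave the rasp, the knife and the square wood blank where they are.

Things in the scene. Friction and masses are not known exactly. Their poses are not given: they have to be found in the camera images.
- toad: Loose: unfinished yellow boxwood toad, 48 long (x, head to +x) x 34 wide (y) x 31 high; vertical flat ends and sides up to 20 high. Origin: centre of its underside; z up. 40 g. Starts in the dish, at any yaw.
- horn: Loose: black buffalo horn offcut, 56 long (x, from -28 to +28) x 30 wide (y) x 28 high; the part from x = +14 to +28 is narrower (22 wide, 21 high), the rest is a plain block. Origin: centre of its underside (of the 56 x 30 outline); z up. 50 g. Starts on the stand, at any yaw.
- bamboo: Loose: stubby yellow-green bamboo tool handle with brown nodes, planed flat on four sides, 62 long (x) x 26 wide (y) x 26 high. Origin: centre of its underside; z up. 35 g. Starts in the clamp, lengthwise along the jaws.
- clamp: Place (fixed): open wooden screw clamp on a pale kiri board (x -120 to 65, y -65 to 65). Origin: at table level under the middle of the jaw gap. A piece sits on the board, 18 above the origin. Jaws: 80 wide along y, tops 48 above table, inner faces at x = +33 and -33; the gap is open at both y ends. Screw and dark turned handle lie along -x to x = -162, at most 50 high. No tightening needed.
- dish: Place (fixed): round green celadon dish, rim diameter 136 and 13 high, inner floor about 98 across and 6 above the table. Origin: centre of its underside.
- stand: Place (fixed): red lacquer stand, a flat slab 115 (x) x 95 (y), top 12 above the table. Origin: below its centre, at table level.
- pad: Free spot (fixed): square cork pad, 110 x 110, 6 thick, empty at the start. Origin: centre of its underside.
- rasp: Bystander, loose: steel half-round rasp with brown wooden handle, 250 long along x (from -130 to +120), 22 high, at the back of the table. Leave alone.
- knife: Bystander, loose: carving knife with dark handle, 165 long along x, 14 high, at the back of the table. Leave alone.
- blank: Bystander, loose: pale square-sawn wood blank 60 x 45 x 40 high, at the back left. Leave alone.
Things that resemble listed ones, but are neither listed nor needed, are in the scene too. There is more than one size of the stand; the job needs the middle-sized.

How it is judged (in metres and radians):
On the way:
1. one of the three pieces has been set down and let go on the cork pad (((horizontal distance between toad and pad below 0.045 m and z of toad in the frame of pad between 0.002 and 0.011 m and angle between toad's own z axis and vertical below 0.15 rad and linear speed of toad below 0.02 m/s and angular speed of toad below 0.2 rad/s and contact force between toad and the fingers below 0.1 N) or (horizontal distance between horn and pad below 0.045 m and z of horn in the frame of pad between 0.002 and 0.011 m and angle between horn's own z axis and vertical below 0.15 rad and linear speed of horn below 0.02 m/s and angular speed of horn below 0.2 rad/s and contact force between horn and the fingers below 0.1 N) or (horizontal distance between bamboo and pad below 0.045 m and z of bamboo in the frame of pad between 0.002 and 0.011 m and angle between bamboo's own z axis and vertical below 0.15 rad and linear speed of bamboo below 0.02 m/s and angular speed of bamboo below 0.2 rad/s and contact force between bamboo and the fingers below 0.1 N))), for 0.2 s.
At the end, for the whole second after the job is handed in: The toad stands in the clamp within 15 mm of the middle of the gap, its length within 0.3 rad of the jaws' direction; the horn lies in the dish and the bamboo on the stand, each within 15 mm of the middle; each upright within 0.15 rad, resting on its place (height within 5 mm), released and still (horizontal distance between toad and clamp below 0.015 m and z of toad in the frame of clamp between 0.014 and 0.023 m and angle between each of toad, horn, bamboo's own z axis and vertical below 0.15 rad and linear speed of each of toad, horn, bamboo below 0.02 m/s and angular speed of each of toad, horn, bamboo below 0.2 rad/s and horizontal distance between horn and dish below 0.015 m and z of horn in the frame of dish between 0.002 and 0.011 m and horizontal distance between bamboo and stand below 0.015 m and z of bamboo in the frame of stand between 0.008 and 0.017 m and angle between the x axis of toad and the y axis of clamp, either way round below 0.3 rad); the robot touches nothing.
It fails at once if the rasp was moved more than 20 mm (distance of rasp from where it was at the start of the episode above 0.02 m).
It fails at once if the knife was moved more than 20 mm (distance of knife from where it was at the start of the episode above 0.02 m).
It fails at once if the blank was moved more than 20 mm (distance of blank from where it was at the start of the episode above 0.02 m).
It also fails if it takes over 106 s, if anything falls off the work surface, if the arm or the gripper's body presses on something with over 40 N, if the wrist force passes 120 N, or if a joint passes its speed limit or range.

## Robot

A 6-joint arm with a two-finger parallel gripper is mounted at the origin on the work surface. World frame = base frame: x ahead of the robot, y to its left, z up, the work surface at z = 0. Lengths are in mm, angles in rad, forces in N, time in s.
With the tool pointing down it reaches from about 275 to 750 mm from the base axis. Payload 10.2 kg.
Tool frame: the origin (TCP) lies between the finger pads; the fingertips stand 14 mm ahead of it and the grasp point (between the pads) lies 5 mm behind it (tip_reach is the distance from the TCP to the fingertips, in mm); z points along the fingers, y is the line along which they close (so a half turn about z gives the same grasp; the last joint's range is limited). The gripper opens to 85 mm and grips with 20 to 120 N. Pads are 22 mm wide; open, the fingers measure 114 mm over their backs; the gripper's body (76 mm by 85 mm) begins 54 mm behind the grasp point. The pads swing forward as they close: fully open they stand 13 mm farther back than shut.
Start: joints at [-1.508, 0.313, 1.498, -0, 1.331, -0.223], TCP at [147.998, -503.714, 245.294] pointing down, gripper open.
Joint ranges: [-2.94, 2.94], [-0.97, 2.17], [0.19, 2.56], [-1.23, 4.37], [0.02, 3.11], [-2.88, 2.88]. Speed limits (rad/s): [2.39, 2.39, 3.01, 3.14, 3.14, 3.14].

## Interface

Orientations are given as a unit quaternion [w, x, y, z].
In Python, from rig import * gives the robot as it stands.
- The arm moves only by the tool arm_command, never from a script. Its argument "steps" is a list that holds one entry, the list of rows, each a list of 7 numbers: the opening, from 0 (shut) to 1 (fully open), then the shift along the tool's x, y, z each as a share of 0.05 m, from -1 to 1, then the turn, a rotation vector about the tool's x, y, z each as a share of 0.15 rad, from -1 to 1. A call has 1 to 8 rows; each row shifts and turns the commanded pose from where the row before left it, along the tool's axes as they then stand; what a row does not reach is not made up. A row lasts 1/8 s, in which the tool goes at most 62.5 mm and 10.7 degrees, less where a joint would pass 70% of its speed; a pose out of reach is approached as far as the arm can. A call with a number of a shift or a turn outside -1 to 1 is refused whole. A call with a gripper value outside its range is refused whole. The fingers move at their own pace and stop on an object; "squeeze" is the grip in N (left out, the last holds). Time passes only in rows, so rows that do not move let the fingers close. It gives the time, the measured TCP pose, the force, the opening and the grip force at its end, in the units of the state.
- sense(): the state, without advancing time (a new reading comes with each control period).
- capture(name): name is "side" or "top"; returns the picture (400x640x3 uint8, red, green, blue); there is no depth.
- get_calibration(name): a dict with "intrinsics" (3x3 intrinsics, pixels), "D" ([k1, k2, p1, p2, k3] as OpenCV has them; the pictures are not rectified), "rvec" (rotation vector, rad) and "tvec" (3), from world to camera coordinates, as OpenCV has them. Camera axes: x right, y down, z forward; pixel columns grow to the right and rows downward; lengths in mm; the calibration is good to about 2 mm. A picture is of the moment at which its call begins. get_calibration takes no time and is no camera call.
- finish_job(): hands the job in; it is judged then, once.
The state is a dict: "time_s": time; "joints": joint angles; "dq": joint speeds; "tau": joint torques, N m; "eef_pos": TCP position; "ee_rot": TCP orientation; "force": force on the tool from outside, world axes, zero at the start; "wrist_torque": the same for the moment, N m; "grip_width": opening from 0.0 (shut) to 1.0 (fully open); "grip_force": force on a finger pad.
Only numpy, scipy, OpenCV 4.12 (cv2) and the standard library are available. Lean on these libraries where they do the work, as an engineer would, in place of code of your own. Each camera call takes 0.05 s, during which the arm holds its last target. There are 200 camera calls.

## Working session

There is one attempt and no reset: what is moved stays moved. The work goes in short steps, Python scripts to look and compute and a tool call to move; the robot and the scene stay as the last step left them, time stands still between calls to the robot, and variables do not carry over. Pictures are saved under pics/ and viewed, at most 14 in all, crops included, and the job is handed in when it is done.

Besides the shell and the picture viewer there is one more tool, called after ">>>" by a JSON object that holds its "name" and its "arguments". arm_command: Moves the arm, as the interface text tells. Its arguments: {"type":"object","properties":{"steps":{"type":"array"},"squeeze":{"type":"number"}},"required":["steps"]}

```bash
ls; mkdir -p pics; python3 - <<'E'
from rig import *
import cv2
for n in("top","side"):
    im=capture(n); cv2.imwrite(f"pics/{n}0.png",cv2.cvtColor(im,cv2.COLOR_RGB2BGR)); c=get_calibration(n); print(n,c)
print(sense())
E
```

```text
pics
top {'intrinsics': array([[442.72906191,   0.        , 316.26254997],
       [  0.        , 442.72906191, 198.06777877],
       [  0.        ,   0.        ,   1.        ]]), 'D': array([-0.10022661,  0.        ,  0.        ,  0.        ,  0.        ]), 'rvec': array([ 2.16892515, -2.18445887,  0.09668811]), 'tvec': array([  19.7119353 ,  485.4454784 , 1060.13225189])}
side {'intrinsics': array([[506.72115536,   0.        , 312.79196132],
       [  0.        , 506.72115536, 191.55151027],
       [  0.        ,   0.        ,   1.        ]]), 'D': array([0.03728801, 0.        , 0.        , 0.        , 0.        ]), 'rvec': array([ 0.30617279, -2.61317474,  1.51697019]), 'tvec': array([ 493.18975977,   97.97369239, 1258.0062954 ])}
{'time_s': 0.1, 'joints': array([-1.50842861e+00,  3.13379489e-01,  1.49834978e+00,  1.10674216e-05,
        1.33099211e+00, -2.23409103e-01]), 'dq': array([-0.00201077, -0.00162454, -0.00296242, -0.00012025, -0.00153876,
        0.00046587]), 'tau': array([ 2.01713447e-03, -4.12907445e+01, -2.60142750e+01, -2.23624061e-04,
        3.05677160e-03, -1.24620843e-05]), 'eef_pos': array([ 147.97199656, -503.49867535,  244.80400814]), 'ee_rot': array([-5.62101907e-04,  9.89808838e-01,  1.42401353e-01,  5.07509955e-05]), 'force': array([ 0.44192646, -0.12919353, -0.85705541]), 'wrist_torque': array([-0.0327582 ,  0.01284067,  0.02744669]), 'grip_force': 0.0, 'grip_width': 1.0038872900656548}
```

View pics/top0.png

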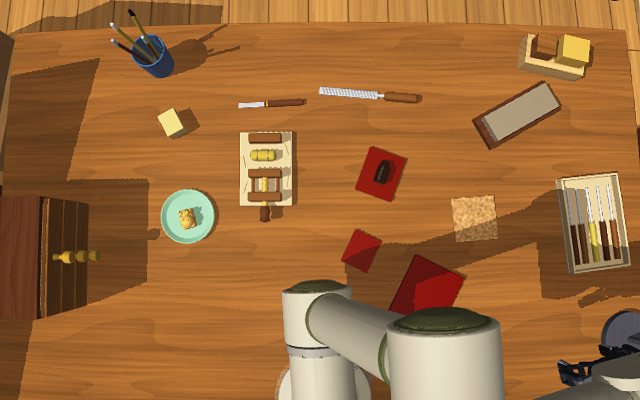

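View pics/side0.png

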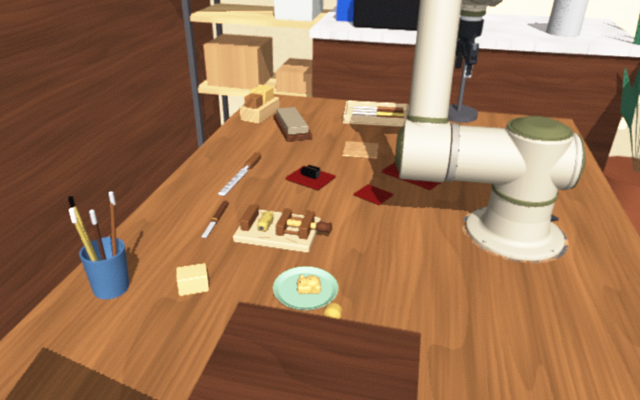

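The top view shows the toad in the dish at (188,216), bamboo between the jaws at (263,155), horn on the stand at (381,173), and the pad at (474,218). The side view agrees. Next I'll enlarge crops of these.

```bash
cat > h.py <<'E'
from rig import *
import cv2, numpy as np
def ray(n,uv,z):
    c=get_calibration(n); R=cv2.Rodrigues(c["rvec"])[0]; C=-R.T@c["tvec"]
    p=cv2.undistortPoints(np.float64(uv).reshape(-1,1,2),c["intrinsics"],c["D"]).reshape(-1,2)
    d=np.c_[p,np.ones(len(p))]@R
    return C+d*((z-C[2])/d[:,2])[:,None]
def pix(n,P):
    c=get_calibration(n); return cv2.projectPoints(np.float64(P).reshape(-1,1,3),c["rvec"],c["tvec"],c["intrinsics"],c["D"])[0].reshape(-1,2)
def blob(m,box):
    x0,y0,x1,y1=box; k=np.zeros(m.shape,np.uint8); k[y0:y1,x0:x1]=m[y0:y1,x0:x1]
    cs=cv2.findContours(k,cv2.RETR_EXTERNAL,cv2.CHAIN_APPROX_NONE)[0]
    return max(cs,key=cv2.contourArea).reshape(-1,2)
def rect(n,c,z):
    # metric min-area rectangle: centre, sizes, yaw of long side
    P=ray(n,c,z)[:,:2]; (x,y),(w,h),a=cv2.minAreaRect(np.float32(P)); a=np.deg2rad(a)
    if h>w: w,h,a=h,w,a+np.pi/2
    return np.round([x,y,w,h,(a+np.pi/2)%np.pi-np.pi/2],2)
E
python3 - <<'E'
from h import *
im=cv2.imread("pics/top0.png"); 
def cr(x,y,w=50,h=50,s=6): return cv2.resize(im[y-h//2:y+h//2,x-w//2:x+w//2],None,fx=s,fy=s,interpolation=cv2.INTER_CUBIC)
o=np.vstack([np.hstack([cr(188,216,66,50),cr(381,173,66,50)]),np.hstack([cr(266,157,66,50),cr(474,218,66,50)])])
cv2.imwrite("pics/c0.png",o)
hsv=cv2.cvtColor(im,cv2.COLOR_BGR2HSV)
for p in [(188,216),(200,235),(263,155),(263,139),(244,160),(381,173),(390,160),(474,218),(170,200),(183,216)]: print(p,hsv[p[1],p[0]])
E
```

```text
(188, 216) [ 19 166 175]
(200, 235) [ 68  57 210]
(263, 155) [ 25 161 229]
(263, 139) [ 13 178 158]
(244, 160) [ 16 116 195]
(381, 173) [ 15 123  62]
(390, 160) [  4 208  93]
(474, 218) [ 16 141 228]
(170, 200) [ 65  58 192]
(183, 216) [ 21 164 235]
```

View pics/c0.png

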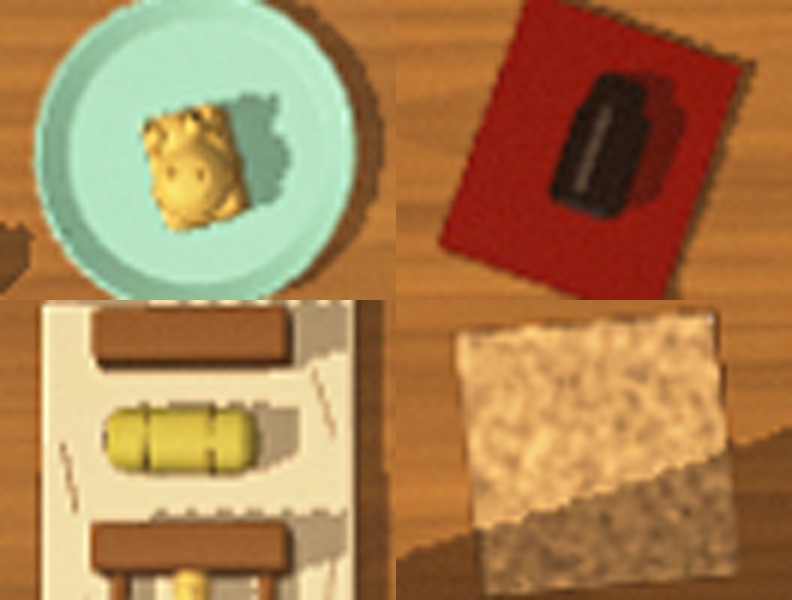

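The crops show the toad long side about 10° off image vertical and the horn narrow end pointing up. The bamboo lies along the jaws, and the pad is empty. Next, measure.

```bash
cat > meas.py <<'E'
from h import *
def meas(im):
    H,S,V=[c.astype(int) for c in cv2.split(cv2.cvtColor(im,cv2.COLOR_BGR2HSV))]
    u=lambda b:b.astype(np.uint8)
    r={}
    d=blob(u((H>45)&(H<95)&(S>30)),(150,180,230,255)); P=ray("top",d,13)[:,:2]
    (x,y),R=cv2.minEnclosingCircle(np.float32(P)); e=cv2.fitEllipse(np.float32(P)); r["dish"]=np.round([x,y,2*R,*e[0],*e[1]],1)
    r["toad"]=rect("top",blob(u((S>120)&(H<40)),(170,195,207,238)),18)
    red=u((H<9)&(S>170)|(H>170)&(S>150))
    hull=cv2.convexHull(blob(red,(345,140,420,210))).reshape(-1,2); r["stand"]=rect("top",hull,12)
    r["horn"]=rect("top",blob(u((V<75)&(S<170)),(365,150,400,195)),26)
    r["bamboo"]=rect("top",blob(u((H>21)&(H<36)&(S>110)),(240,146,290,165)),26+8)
    br=u((H<15)&(S>150)&(V>90))
    for k,b in(("jaw+",(243,131,291,146)),("jaw-",(243,166,291,182))): r[k]=rect("top",blob(br,b),46)
    r["pad"]=np.array([0])
    return r
E
python3 - <<'E'
from meas import *
im=cv2.imread("pics/top0.png"); r=meas(im)
for k,v in r.items(): print(k,v)
# board, pad
H,S,V=[c.astype(int) for c in cv2.split(cv2.cvtColor(im,cv2.COLOR_BGR2HSV))]
b=blob(((S<125)&(V>170)).astype(np.uint8),(230,120,305,215)); print("board",rect("top",b,18))
# pad corners read from the crop (6x, offset 441,193)
c=np.array([[456,333],[714,312],[740,575],[487,595]])-[396,300]; print("pad",rect("top",c/6+[441,193],6))
# jaw rows read from crop (offset 233,132)
for nm,q,z in(("j+ top",[[93,308],[291,308],[291,352],[97,355]],48),("j- top",[[92,521],[291,521],[291,563],[95,563]],48)):
    print(nm,ray("top",(np.array(q)-[0,300])/6+[233,132],z)[:,:2].round(0).tolist())
E
```

```text
dish [444.5 336.7 134.6 444.6 336.5 130.7 131.5]
toad [4.3772e+02 3.3476e+02 4.6870e+01 3.5420e+01 2.4000e-01]
stand [ 5.4646e+02 -1.4258e+02  1.1455e+02  9.4940e+01 -3.6000e-01]
horn [ 5.4889e+02 -1.4602e+02  5.5150e+01  2.7160e+01 -3.4000e-01]
bamboo [590.94 145.62  58.97  24.77   1.56]
jaw+ [632.18 141.94  77.77  22.25  -1.57]
jaw- [539.94 141.57  77.36  29.11   1.56]
pad [0]
board [561.02 141.78 183.32 127.48  -0.  ]
pad [ 432.37 -380.41  111.53  110.51   -1.5 ]
j+ top [[642.0, 179.0], [641.0, 99.0], [623.0, 99.0], [623.0, 178.0]]
j- top [[555.0, 179.0], [554.0, 99.0], [537.0, 99.0], [538.0, 178.0]]
```

Every size agrees with the given ones: stand 114.5×95, pad 111, jaw gap 68, and the dish and pieces to within 2 mm.
- Clamp: (589,141), yaw 0
- Dish: (444.5,336.6)
- Stand: (546.5,-142.6)
- Pad: (432,-380)

The order will be bamboo→pad, toad→clamp, horn→dish, bamboo→stand.

>>> {"name": "arm_command", "arguments": {"steps": [[[1,0,0,0,0,0,0.95],[1,0,0,0,0,0,0.95],[1,0.55,-0.8,0.1,0,0,0],[1,0.55,-0.8,0.1,0,0,0],[1,0.55,-0.8,0.1,0,0,0],[1,0.55,-0.8,0.1,0,0,0],[1,0.55,-0.8,0.1,0,0,0],[1,0.55,-0.8,0.1,0,0,0]]]}}

```text
time_s: 1.1
eef_pos: [313.4, -262.1, 215.0]
ee_rot: [-0.0, 1.0, 0.0, -0.0]
force: [0.5, -0.3, -0.5]
grip_width: 0.999
grip_force: 0.0
```

```bash
cat > plan.py <<'E'
# usage: plan.py x y z phi : rest of the way in shares of the tool axes (turn first)
import sys; from rig import *
import numpy as np; from scipy.spatial.transform import Rotation as Rn
t=np.array([float(v) for v in sys.argv[1:]]); s=sense(); p=s["eef_pos"]; q=s["ee_rot"]
R=Rn.from_quat([*q[1:],q[0]]).as_matrix(); phi=np.arctan2(R[1,0],R[0,0])
w=np.array([[np.cos(t[3]),np.sin(t[3]),0],[np.sin(t[3]),-np.cos(t[3]),0],[0,0,-1]])
print("t",round(s["time_s"],2),"tcp",p.round(1),"phi",round(phi,3),"grip",round(s["grip_width"],3),round(s["grip_force"],1),"F",s["force"].round(1),"tilt",R[:,2].round(3))
print("shift shares after turn",(w@(t[:3]-p)/50).round(2),"turn z shares",round(-((t[3]-phi+np.pi)%(2*np.pi)-np.pi)/.15,2))
E
python3 plan.py 591 145.5 110 0
```

```text
t 1.1 tcp [ 313.4 -262.1  215. ] phi 0.0 grip 0.999 0.0 F [ 0.5 -0.3 -0.5] tilt [-0.  0. -1.]
shift shares after turn [ 5.55 -8.15  2.1 ] turn z shares 0.0
```

>>> {"name": "arm_command", "arguments": {"steps": [[[1,0.6,-0.9,0.2,0,0,0],[1,0.6,-0.9,0.2,0,0,0],[1,0.6,-0.9,0.2,0,0,0],[1,0.6,-0.9,0.2,0,0,0],[1,0.6,-0.9,0.2,0,0,0],[1,0.6,-0.9,0.2,0,0,0],[1,0.6,-0.9,0.2,0,0,0],[1,0.6,-0.9,0.2,0,0,0]]]}}

```text
time_s: 2.1
eef_pos: [553.2, 98.3, 134.7]
ee_rot: [0.0, 1.0, 0.0, -0.0]
force: [0.3, -0.1, 1.1]
grip_width: 0.999
grip_force: 0.0
```

```bash
python3 plan.py 590 144 34 0
```

```text
t 2.1 tcp [553.2  98.3 134.7] phi 0.001 grip 0.999 0.0 F [ 0.3 -0.1  1.1] tilt [-0. -0. -1.]
shift shares after turn [ 0.74 -0.91  2.01] turn z shares 0.01
```

>>> {"name": "arm_command", "arguments": {"steps": [[[1,0.37,-0.46,0,0,0,0],[1,0.37,-0.45,0,0,0,0],[1,0,0,0.6,0,0,0],[1,0,0,0.6,0,0,0],[1,0,0,0.4,0,0,0],[1,0,0,0.4,0,0,0],[1,0,0,0,0,0,0]]]}}

```text
time_s: 2.98
eef_pos: [588.5, 142.1, 33.8]
ee_rot: [0.0, 1.0, 0.0, -0.002]
force: [-0.3, 0.6, -0.5]
grip_width: 1.0
grip_force: 0.0
```

>>> {"name": "arm_command", "arguments": {"steps": [[[0.6,0,0,0,0,0,0],[0.6,0,0,0,0,0,0],[0.6,0,0,0,0,0,0],[0.6,0,0,0,0,0,0]]], "squeeze": 25}}

```text
time_s: 3.48
eef_pos: [590.0, 142.2, 36.4]
ee_rot: [-0.0, 1.0, 0.0, 0.001]
force: [-1.1, 1.1, 5.7]
grip_width: 0.719
grip_force: 28.7
```

```bash
python3 plan.py 432 -380 120 0; python3 -c "
from h import *
cv2.imwrite('pics/s1.png',cv2.resize(cv2.cvtColor(capture('side'),cv2.COLOR_RGB2BGR)[150:290,180:380],None,fx=4,fy=4))"
```

```text
t 3.48 tcp [590.  142.2  36.4] phi 0.001 grip 0.719 28.7 F [-1.1  1.1  5.7] tilt [ 0.002  0.    -1.   ]
shift shares after turn [-3.16 10.44 -1.67] turn z shares 0.01
```

View pics/s1.png

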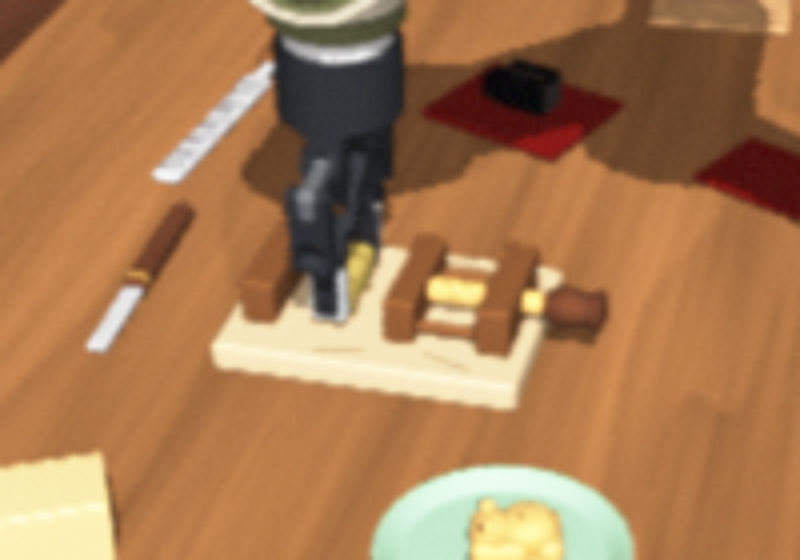

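The side crop shows the fingers on both bamboo ends inside the gap, and the width of 61 mm fits. Now lift and carry.

>>> {"name": "arm_command", "arguments": {"steps": [[[0.6,0,0,-0.4,0,0,0],[0.6,0,0,-0.8,0,0,0],[0.6,0,0,-0.8,0,0,0],[0.6,-0.1,0.3,0,0,0,0],[0.6,-0.3,0.8,0,0,0,0],[0.6,-0.3,0.9,0,0,0,0],[0.6,-0.3,0.9,0,0,0,0],[0.6,-0.3,0.9,0,0,0,0]]]}}

```text
time_s: 4.53
eef_pos: [523.2, -49.5, 134.3]
ee_rot: [-0.0, 1.0, 0.0, -0.001]
force: [0.7, -1.2, -0.7]
grip_width: 0.724
grip_force: 28.0
```

```bash
python3 plan.py 432 -380 120 0
```

```text
t 4.53 tcp [523.2 -49.5 134.3] phi 0.001 grip 0.724 28.0 F [ 0.7 -1.2 -0.7] tilt [-0.002  0.    -1.   ]
shift shares after turn [-1.82  6.61  0.29] turn z shares 0.0
```

>>> {"name": "arm_command", "arguments": {"steps": [[[0.6,-0.25,0.9,0,0,0,0],[0.6,-0.25,0.9,0,0,0,0],[0.6,-0.25,0.9,0,0,0,0],[0.6,-0.25,0.9,0,0,0,0],[0.6,-0.25,0.9,0,0,0,0],[0.6,-0.25,0.9,0.2,0,0,0],[0.6,-0.2,0.8,0.6,0,0,0],[0.6,-0.1,0.3,0.6,0,0,0]]]}}

```text
time_s: 5.52
eef_pos: [433.2, -374.8, 63.4]
ee_rot: [-0.0, 1.0, -0.001, -0.0]
force: [1.6, 0.3, 0.2]
grip_width: 0.72
grip_force: 28.0
```

```bash
python3 plan.py 432 -380 25 0; python3 -c "
from h import *
im=cv2.cvtColor(capture('side'),cv2.COLOR_RGB2BGR); u,v=pix('side',[432,-380,40])[0].astype(int)
cv2.imwrite('pics/s2.png',cv2.resize(im[v-50:v+50,u-70:u+70],None,fx=5,fy=5))"
```

```text
t 5.53 tcp [ 433.2 -374.8   63.4] phi -0.002 grip 0.72 28.0 F [1.6 0.3 0.2] tilt [-0.001  0.001 -1.   ]
shift shares after turn [-0.02  0.1   0.77] turn z shares -0.01
```

View pics/s2.png

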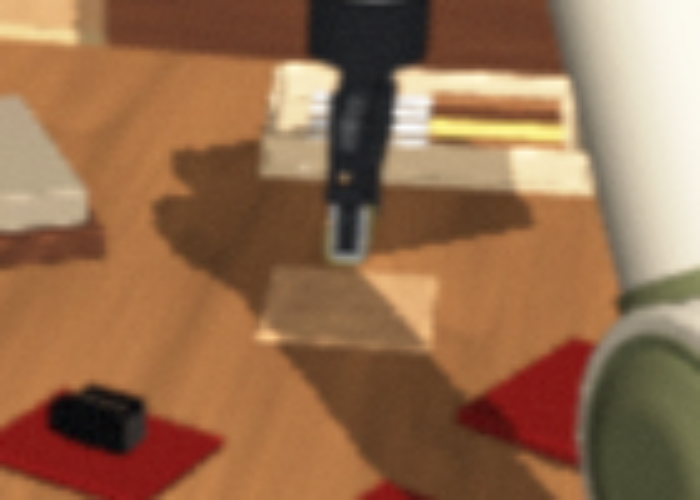

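The near finger hides the bamboo, but the width still reads 61 mm, so it is held above the pad. I'll lower it gently.

>>> {"name": "arm_command", "arguments": {"steps": [[[0.6,0,0.1,0.3,0,0,0],[0.6,0,0,0.25,0,0,0],[0.6,0,0,0.1,0,0,0],[0.6,0,0,0.05,0,0,0],[0.6,0,0,0.03,0,0,0],[0.6,0,0,0,0,0,0]]]}}

```text
time_s: 6.32
eef_pos: [435.0, -378.0, 29.1]
ee_rot: [0.0, 1.0, 0.0, 0.0]
force: [0.4, -0.3, -0.7]
grip_width: 0.718
grip_force: 28.0
```

>>> {"name": "arm_command", "arguments": {"steps": [[[0.6,0,0,0.04,0,0,0],[0.6,0,0,0.03,0,0,0],[0.6,0,0,0,0,0,0]]]}}

```text
time_s: 6.7
eef_pos: [434.8, -378.0, 25.2]
ee_rot: [-0.0, 1.0, 0.0, -0.0]
force: [0.4, -1.0, -0.6]
grip_width: 0.721
grip_force: 28.0
```

>>> {"name": "arm_command", "arguments": {"steps": [[[0.6,0,0,0.03,0,0,0],[0.6,0,0,0.02,0,0,0],[0.6,0,0,0,0,0,0]]]}}

```text
time_s: 7.08
eef_pos: [435.0, -378.1, 24.4]
ee_rot: [0.0, 1.0, 0.0, 0.0]
force: [-5.3, 4.0, 15.9]
grip_width: 0.72
grip_force: 29.9
```

Contact at 24.4 is where it should be. Release, then rise and turn for the toad (φ = 1.81).

>>> {"name": "arm_command", "arguments": {"steps": [[[1,0,0,0,0,0,0],[1,0,0,0,0,0,0],[1,0,0,0,0,0,0],[1,0,0,-0.4,0,0,0],[1,0,0,-0.6,0,0,0],[1,0,0,-0.6,0,0,-1],[1,0,0,-0.5,0,0,-1],[1,0,0,0,0,0,-1]]]}}

```text
time_s: 8.07
eef_pos: [435.5, -378.6, 129.7]
ee_rot: [0.002, 0.974, 0.226, 0.001]
force: [0.8, -0.6, -0.5]
grip_width: 1.002
grip_force: 0.0
```

>>> {"name": "arm_command", "arguments": {"steps": [[[1,0,0,0,0,0,-1],[1,0,0,0,0,0,-1],[1,0,0,0,0,0,-1],[1,0,0,0,0,0,-1],[1,0,0,0,0,0,-1],[1,0,0,0,0,0,-1],[1,0,0,0,0,0,-1],[1,0,0,0,0,0,-1]]]}}

```text
time_s: 9.07
eef_pos: [434.9, -377.9, 127.6]
ee_rot: [-0.0, 0.676, 0.736, 0.0]
force: [-0.6, 0.2, 1.2]
grip_width: 1.0
grip_force: 0.0
```

```bash
python3 plan.py 438 335 100 1.81; python3 -c "
from h import *
im=cv2.cvtColor(capture('side'),cv2.COLOR_RGB2BGR); im2=cv2.cvtColor(capture('top'),cv2.COLOR_RGB2BGR)
def cr(i,n,P,w=25,s=8):
    u,v=pix(n,P)[0].astype(int); return cv2.resize(i[v-w:v+w,u-w:u+w],None,fx=s,fy=s,interpolation=cv2.INTER_CUBIC)
cv2.imwrite('pics/s3.png',np.hstack([cr(im,'side',[432,-380,20]),cr(im,'side',[438,335,20])]))
cv2.imwrite('pics/t3.png',im2)"
```

```text
t 9.07 tcp [ 434.9 -377.9  127.6] phi 1.656 grip 1.0 0.0 F [-0.6  0.2  1.2] tilt [-0.  0. -1.]
shift shares after turn [13.84  3.44  0.55] turn z shares -1.03
```

View pics/s3.png

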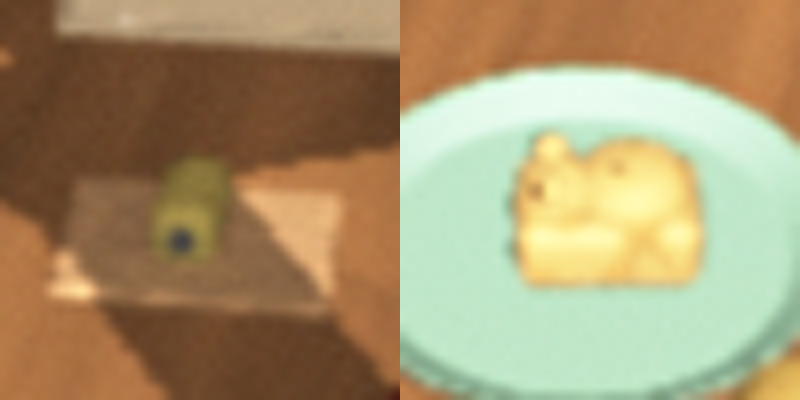

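The bamboo stands upright on the pad. The toad sits in the dish with its head toward +x. Moving to the toad.

>>> {"name": "arm_command", "arguments": {"steps": [[[1,0,0,0,0,0,-1],[1,0.95,0.24,0,0,0,0],[1,0.95,0.24,0,0,0,0],[1,0.95,0.24,0,0,0,0],[1,0.95,0.24,0,0,0,0],[1,0.95,0.24,0,0,0,0],[1,0.95,0.24,0,0,0,0],[1,0.95,0.24,0,0,0,0]]]}}

```text
time_s: 10.18
eef_pos: [440.8, -33.6, 127.9]
ee_rot: [0.0, 0.623, 0.782, 0.0]
force: [0.2, 0.1, -0.2]
grip_width: 0.999
grip_force: 0.0
```

>>> {"name": "arm_command", "arguments": {"steps": [[[1,0.95,0.24,0,0,0,0],[1,0.95,0.24,0,0,0,0],[1,0.95,0.24,0,0,0,0],[1,0.95,0.24,0,0,0,0],[1,0.95,0.24,0,0,0,0],[1,0.95,0.24,0,0,0,0],[1,0.95,0.24,0,0,0,0],[1,0,0,0,0,0,0]]]}}

```text
time_s: 11.18
eef_pos: [446.3, 310.2, 127.5]
ee_rot: [-0.0, 0.621, 0.784, 0.0]
force: [-0.7, -0.1, -0.1]
grip_width: 0.998
grip_force: 0.0
```

```bash
python3 plan.py 438 335 25 1.81
```

```text
t 11.18 tcp [446.3 310.2 127.5] phi 1.801 grip 0.998 0.0 F [-0.7 -0.1 -0.1] tilt [ 0.  0. -1.]
shift shares after turn [ 0.52 -0.04  2.05] turn z shares -0.06
```

>>> {"name": "arm_command", "arguments": {"steps": [[[0.85,0.52,-0.04,0,0,0,0],[0.85,0,0,0.6,0,0,0],[0.85,0,0,0.6,0,0,0],[0.85,0,0,0.5,0,0,0],[0.85,0,0,0.33,0,0,0],[0.85,0,0,0,0,0,0]]]}}

```text
time_s: 11.92
eef_pos: [438.7, 332.0, 25.6]
ee_rot: [-0.0, 0.622, 0.783, -0.001]
force: [0.5, -0.2, 0.4]
grip_width: 0.852
grip_force: 0.0
```

>>> {"name": "arm_command", "arguments": {"steps": [[[0.4,0,0,0,0,0,0],[0.4,0,0,0,0,0,0],[0.4,0,0,0,0,0,0],[0.4,0,0,0,0,0,0],[0.4,0,0,0,0,0,0]]]}}

```text
time_s: 12.55
eef_pos: [439.6, 332.9, 27.5]
ee_rot: [0.001, 0.621, 0.784, 0.001]
force: [-0.6, -1.7, 6.8]
grip_width: 0.56
grip_force: 26.1
```

```bash
python3 plan.py 589 141 130 3.1416
```

```text
t 12.55 tcp [439.6 332.9  27.5] phi 1.801 grip 0.56 26.1 F [-0.6 -1.7  6.8] tilt [ 0.002  0.001 -1.   ]
shift shares after turn [-2.99 -3.84 -2.05] turn z shares -8.94
```

Width 47.6 mm is the toad's length. Lift with the turn to φ = π.

>>> {"name": "arm_command", "arguments": {"steps": [[[0.4,0,0,-0.4,0,0,0],[0.4,0,0,-0.8,0,0,-0.9],[0.4,0,0,-0.8,0,0,-1],[0.4,0,0,0,0,0,-1],[0.4,0,0,0,0,0,-1],[0.4,0,0,0,0,0,-1],[0.4,0,0,0,0,0,-1],[0.4,0,0,0,0,0,-1]]]}}

```text
time_s: 13.55
eef_pos: [439.0, 332.7, 126.7]
ee_rot: [0.0, 0.15, 0.989, 0.0]
force: [1.6, 0.1, -0.4]
grip_width: 0.559
grip_force: 25.7
```

>>> {"name": "arm_command", "arguments": {"steps": [[[0.4,0,0,0,0,0,-1],[0.4,0,0,0,0,0,-1],[0.4,0,0,0,0,0,0]]]}}

```text
time_s: 13.92
eef_pos: [439.0, 332.7, 126.6]
ee_rot: [0.0, 0.004, 1.0, 0.0]
force: [0.4, 0.4, -0.2]
grip_width: 0.56
grip_force: 25.7
```

```bash
python3 plan.py 589 141 120 3.1416
```

```text
t 13.93 tcp [439.  332.7 126.6] phi 3.134 grip 0.56 25.7 F [ 0.4  0.4 -0.2] tilt [ 0.  0. -1.]
shift shares after turn [-3.   -3.83  0.13] turn z shares -0.05
```

>>> {"name": "arm_command", "arguments": {"steps": [[[0.4,-0.3,-0.43,0,0,0,0],[0.4,-0.6,-0.8,0,0,0,0],[0.4,-0.7,-0.9,0,0,0,0],[0.4,-0.7,-0.9,0,0,0,0],[0.4,-0.5,-0.6,0,0,0,0],[0.4,-0.2,-0.2,0.5,0,0,0],[0.4,0,0,0.5,0,0,0],[0.4,0,0,0,0,0,0]]]}}

```text
time_s: 14.92
eef_pos: [587.0, 140.1, 74.9]
ee_rot: [-0.002, 0.004, 1.0, -0.0]
force: [-0.6, 0.3, -0.6]
grip_width: 0.557
grip_force: 25.7
```

```bash
python3 plan.py 589 141 39.5 3.1416; python3 -c "
from h import *
im=cv2.cvtColor(capture('side'),cv2.COLOR_RGB2BGR)
cv2.imwrite('pics/s4.png',cv2.resize(im[150:290,180:380],None,fx=4,fy=4))"
```

```text
t 14.93 tcp [587.  140.1  74.9] phi 3.133 grip 0.557 25.7 F [-0.6  0.3 -0.6] tilt [-0.004 -0.    -1.   ]
shift shares after turn [-0.04  0.02  0.71] turn z shares -0.06
```

View pics/s4.png

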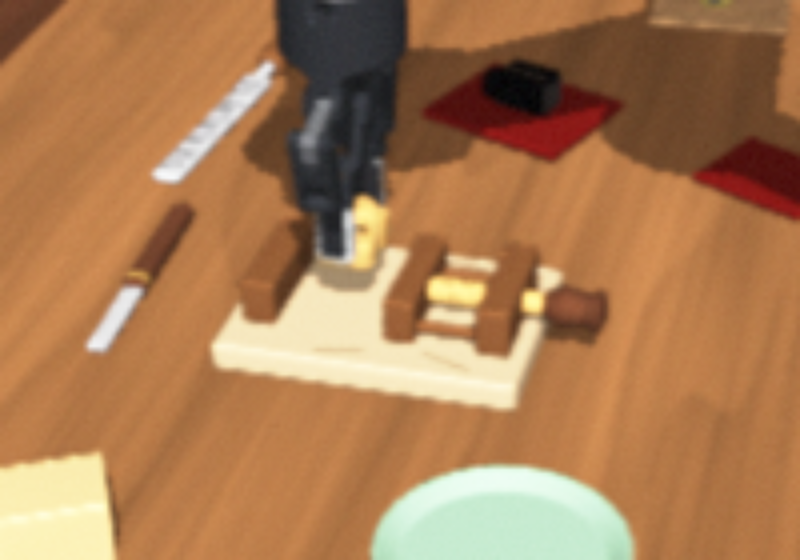

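The toad is upright above the gap, but it seems to sit about 5–7 mm toward -x of the fingers. I'll shift 7 mm to +x in total and lower.

>>> {"name": "arm_command", "arguments": {"steps": [[[0.4,-0.14,0.02,0.2,0,0,0],[0.4,0,0,0.25,0,0,0],[0.4,0,0,0.15,0,0,0],[0.4,0,0,0.05,0,0,0],[0.4,0,0,0,0,0,0]]]}}

```text
time_s: 15.6
eef_pos: [594.9, 141.3, 43.8]
ee_rot: [-0.0, 0.003, 1.0, -0.0]
force: [0.0, 0.1, -1.1]
grip_width: 0.56
grip_force: 25.8
```

>>> {"name": "arm_command", "arguments": {"steps": [[[0.4,0,0,0.05,0,0,0],[0.4,0,0,0.03,0,0,0],[0.4,0,0,0,0,0,0]]]}}

```text
time_s: 15.98
eef_pos: [594.9, 141.2, 39.7]
ee_rot: [-0.0, 0.003, 1.0, -0.0]
force: [0.7, -0.0, -0.0]
grip_width: 0.557
grip_force: 25.8
```

>>> {"name": "arm_command", "arguments": {"steps": [[[0.4,0,0,0.02,0,0,0],[0.4,0,0,0.02,0,0,0],[0.4,0,0,0,0,0,0]]]}}

```text
time_s: 16.35
eef_pos: [595.0, 141.3, 39.5]
ee_rot: [0.0, 0.003, 1.0, -0.0]
force: [-6.6, -1.7, 14.0]
grip_width: 0.56
grip_force: 27.0
```

>>> {"name": "arm_command", "arguments": {"steps": [[[0.9,0,0,0,0,0,0],[0.9,0,0,0,0,0,0],[0.9,0,0,0,0,0,0],[0.9,0,0,-0.4,0,0,0],[0.9,0,0,-0.8,0,0,0],[0.9,0,0,-0.6,0,0,0.7],[0.9,0,0,0,0,0,0.75],[0.9,0,0,0,0,0,0.75]]]}}

```text
time_s: 17.35
eef_pos: [594.9, 141.3, 128.0]
ee_rot: [0.0, 0.169, 0.986, 0.0]
force: [0.3, 0.4, -0.3]
grip_width: 0.902
grip_force: 0.0
```

```bash
python3 plan.py 544.5 -144 110 2.80
```

```text
t 17.35 tcp [594.9 141.3 128. ] phi 2.802 grip 0.902 0.0 F [ 0.3  0.4 -0.3] tilt [ 0.  0. -1.]
shift shares after turn [-0.96 -5.71  0.36] turn z shares 0.01
```

>>> {"name": "arm_command", "arguments": {"steps": [[[0.7,-0.16,-0.9,0,0,0,0],[0.7,-0.16,-1,0,0,0,0],[0.7,-0.16,-1,0,0,0,0],[0.7,-0.16,-1,0,0,0,0],[0.7,-0.16,-1,0,0,0,0],[0.7,-0.16,-0.8,0,0,0,0],[0.7,0,0,0,0,0,0]]]}}

```text
time_s: 18.23
eef_pos: [545.9, -146.0, 127.7]
ee_rot: [0.0, 0.169, 0.986, -0.0]
force: [0.7, 1.3, 0.7]
grip_width: 0.703
grip_force: 0.0
```

```bash
python3 plan.py 544.5 -144 30 2.80;  python3 - <<'E'
from meas import *
a=cv2.cvtColor(capture('top'),cv2.COLOR_RGB2BGR); b=cv2.cvtColor(capture('side'),cv2.COLOR_RGB2BGR); cv2.imwrite("pics/t5.png",a)
A=cv2.resize(a[127:192,233:299],None,fx=6,fy=6,interpolation=cv2.INTER_CUBIC)
B=cv2.resize(b[190:255,230:330],None,fx=4,fy=6,interpolation=cv2.INTER_CUBIC)
cv2.imwrite("pics/c5.png",np.hstack([A,B]))
H,S,V=[c.astype(int) for c in cv2.split(cv2.cvtColor(a,cv2.COLOR_BGR2HSV))]
for z in(28,38): print("toad",rect("top",blob(((S>125)&(H>14)&(H<40)&(V>120)).astype(np.uint8),(243,147,288,166)),z))
C=get_calibration("top");print("cam",-cv2.Rodrigues(C["rvec"])[0].T@C["tvec"])
E
```

```text
t 18.23 tcp [ 545.9 -146.   127.7] phi 2.802 grip 0.703 0.0 F [0.7 1.3 0.7] tilt [-0. -0. -1.]
shift shares after turn [0.04 0.03 1.95] turn z shares 0.01
toad [592.83 142.27  48.93  36.98  -1.48]
toad [590.94 141.1   48.47  36.63  -1.48]
cam [ 390.46176077   17.36575569 1098.71029316]
```

View pics/c5.png

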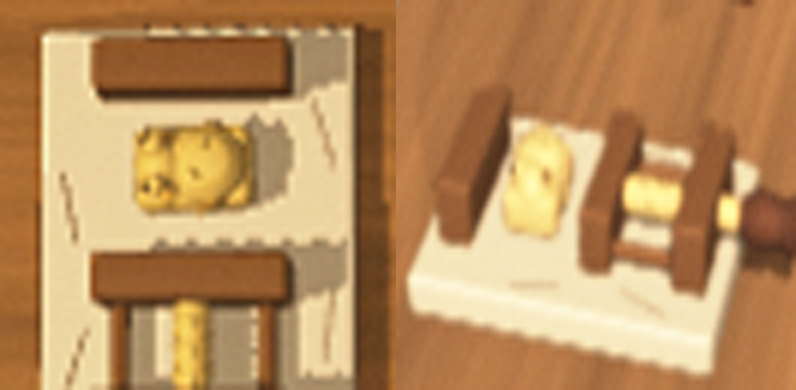

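The toad sits upright and centred in the gap, about 3 mm off at most and aligned with the jaws. Now the horn.

>>> {"name": "arm_command", "arguments": {"steps": [[[0.7,0.04,0.03,0.5,0,0,0],[0.7,0,0,0.6,0,0,0],[0.7,0,0,0.5,0,0,0],[0.7,0,0,0.3,0,0,0],[0.7,0,0,0,0,0,0]]]}}

```text
time_s: 18.95
eef_pos: [544.8, -140.8, 32.3]
ee_rot: [-0.001, 0.167, 0.986, 0.0]
force: [-0.5, 0.4, 0.4]
grip_width: 0.703
grip_force: 0.0
```

>>> {"name": "arm_command", "arguments": {"steps": [[[0.2,0,0,0,0,0,0],[0.2,0,0,0,0,0,0],[0.2,0,0,0,0,0,0],[0.2,0,0,0,0,0,0],[0.2,0,0,0,0,0,0]]]}}

```text
time_s: 19.58
eef_pos: [545.5, -141.7, 33.9]
ee_rot: [0.001, 0.167, 0.986, -0.0]
force: [-0.4, 1.8, 6.8]
grip_width: 0.343
grip_force: 26.0
```

```bash
python3 plan.py 444.5 336.5 120 2.80; python3 - <<'E'
from meas import *
b=cv2.cvtColor(capture('side'),cv2.COLOR_RGB2BGR); u,v=pix('side',[546,-144,25])[0].astype(int)
cv2.imwrite("pics/s6.png",cv2.resize(b[v-30:v+25,u-40:u+40],None,fx=8,fy=8,interpolation=cv2.INTER_CUBIC))
E
```

```text
t 19.57 tcp [ 545.5 -141.7   33.9] phi 2.806 grip 0.343 26.0 F [-0.4  1.8  6.8] tilt [ 0.002 -0.001 -1.   ]
shift shares after turn [ 5.11  8.34 -1.72] turn z shares 0.04
```

View pics/s6.png

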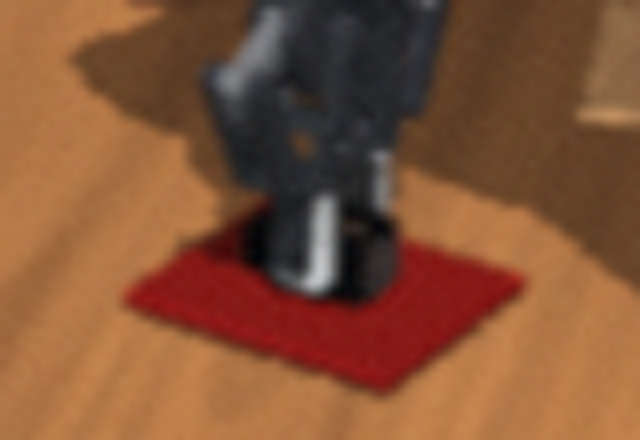

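Width 29 mm across the horn's plain part is a good grasp. Lift and carry to the dish.

>>> {"name": "arm_command", "arguments": {"steps": [[[0.2,0,0,-0.4,0,0,0],[0.2,0,0,-0.8,0,0,0],[0.2,0,0,-0.8,0,0,0],[0.2,0.2,0.3,0,0,0,0],[0.2,0.5,0.8,0,0,0,0],[0.2,0.5,0.8,0,0,0,0],[0.2,0.5,0.8,0,0,0,0],[0.2,0.5,0.8,0,0,0,0]]]}}

```text
time_s: 20.62
eef_pos: [497.4, 61.8, 131.9]
ee_rot: [-0.001, 0.167, 0.986, 0.0]
force: [-0.3, -0.1, -0.8]
grip_width: 0.346
grip_force: 25.2
```

>>> {"name": "arm_command", "arguments": {"steps": [[[0.2,0.5,0.8,0,0,0,0],[0.2,0.5,0.8,0,0,0,0],[0.2,0.5,0.8,0,0,0,0],[0.2,0.5,0.8,0,0,0,0],[0.2,0.5,0.8,0,0,0,0],[0.2,0.4,0.7,0,0,0,0],[0.2,0,0,0,0,0,0]]]}}

```text
time_s: 21.5
eef_pos: [437.4, 331.6, 131.6]
ee_rot: [-0.001, 0.165, 0.986, -0.0]
force: [0.6, -0.5, -1.0]
grip_width: 0.347
grip_force: 25.2
```

```bash
python3 plan.py 442 337.4 28 2.80; python3 - <<'E'
from meas import *
b=cv2.cvtColor(capture('side'),cv2.COLOR_RGB2BGR); u,v=pix('side',[442,337,110])[0].astype(int)
cv2.imwrite("pics/s7.png",cv2.resize(b[v-35:v+35,u-45:u+45],None,fx=7,fy=7,interpolation=cv2.INTER_CUBIC))
E
```

```text
t 21.5 tcp [437.4 331.6 131.6] phi 2.809 grip 0.347 25.2 F [ 0.6 -0.5 -1. ] tilt [-0.002 -0.    -1.   ]
shift shares after turn [-0.05  0.14  2.07] turn z shares 0.06
```

View pics/s7.png

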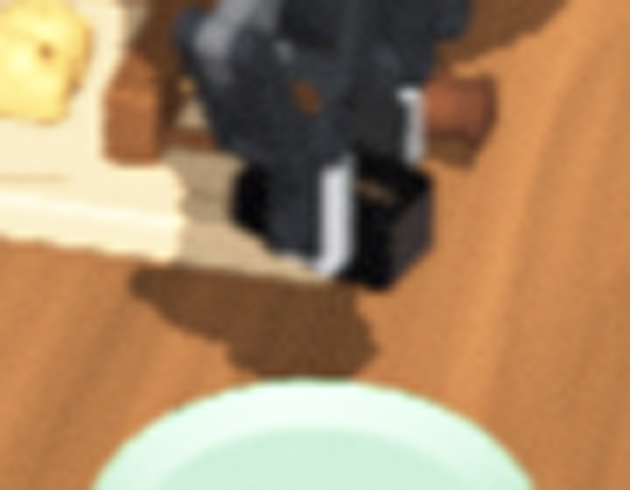

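The horn hangs level above the dish. Lowering.

>>> {"name": "arm_command", "arguments": {"steps": [[[0.2,-0.05,0.14,0.3,0,0,0],[0.2,0,0,0.6,0,0,0],[0.2,0,0,0.6,0,0,0],[0.2,0,0,0.3,0,0,0],[0.2,0,0,0.15,0,0,0],[0.2,0,0,0.05,0,0,0],[0.2,0,0,0,0,0,0]]]}}

```text
time_s: 22.42
eef_pos: [444.3, 335.5, 33.4]
ee_rot: [0.0, 0.167, 0.986, 0.0]
force: [-0.2, 0.2, -0.0]
grip_width: 0.344
grip_force: 25.3
```

>>> {"name": "arm_command", "arguments": {"steps": [[[0.2,0.06,0,0.05,0,0,0],[0.2,0,0,0.05,0,0,0],[0.2,0,0,0.02,0,0,0],[0.2,0,0,0,0,0,0]]]}}

```text
time_s: 22.92
eef_pos: [441.0, 336.5, 27.9]
ee_rot: [0.0, 0.167, 0.986, 0.0]
force: [-4.5, -1.5, 12.0]
grip_width: 0.35
grip_force: 26.7
```

Contact at 27.9 as computed. Release, rise, and turn to φ = π for the bamboo.

>>> {"name": "arm_command", "arguments": {"steps": [[[0.6,0,0,0,0,0,0],[0.6,0,0,0,0,0,0],[0.6,0,0,0,0,0,0],[0.6,0,0,-0.4,0,0,0],[0.6,0,0,-0.8,0,0,0],[1,0,0,-0.8,0,0,-0.7],[1,0,0,0,0,0,-0.75],[1,0,0,0,0,0,-0.75]]]}}

```text
time_s: 23.92
eef_pos: [441.2, 336.4, 127.2]
ee_rot: [0.0, 0.001, 1.0, 0.0]
force: [0.1, 1.2, -0.2]
grip_width: 0.998
grip_force: 0.0
```

```bash
python3 plan.py 434.5 -378 120 3.1416
```

```text
t 23.93 tcp [441.2 336.4 127.2] phi 3.139 grip 0.998 0.0 F [ 0.1  1.2 -0.2] tilt [ 0.001  0.    -1.   ]
shift shares after turn [  0.13 -14.29   0.14] turn z shares -0.01
```

>>> {"name": "arm_command", "arguments": {"steps": [[[1,0,-0.9,0,0,0,0],[1,0,-1,0,0,0,0],[1,0,-1,0,0,0,0],[1,0,-1,0,0,0,0],[1,0,-1,0,0,0,0],[1,0,-1,0,0,0,0],[1,0,-1,0,0,0,0],[1,0,-1,0,0,0,0]]]}}

```text
time_s: 24.92
eef_pos: [438.6, -60.3, 126.9]
ee_rot: [0.0, 0.003, 1.0, -0.0]
force: [1.5, -0.1, 0.7]
grip_width: 1.004
grip_force: 0.0
```

>>> {"name": "arm_command", "arguments": {"steps": [[[1,0,-1,0,0,0,0],[1,0,-1,0,0,0,0],[1,0,-1,0,0,0,0],[1,0,-1,0,0,0,0],[1,0,-1,0,0,0,0],[1,0,-1,0,0,0,0],[1,0,-0.4,0,0,0,0],[1,0,0,0,0,0,0]]]}}

```text
time_s: 25.92
eef_pos: [436.6, -379.5, 126.3]
ee_rot: [-0.0, 0.004, 1.0, 0.0]
force: [0.4, 1.1, 0.4]
grip_width: 1.0
grip_force: 0.0
```

```bash
python3 plan.py 434.5 -378 25.5 3.1416; python3 - <<'E'
from meas import *
a=cv2.cvtColor(capture('top'),cv2.COLOR_RGB2BGR)
b=cv2.cvtColor(capture('side'),cv2.COLOR_RGB2BGR)
def cr(i,n,P,w=28,s=7):
    u,v=pix(n,P)[0].astype(int); return cv2.resize(i[v-w:v+w,u-w:u+w],None,fx=s,fy=s,interpolation=cv2.INTER_CUBIC)
cv2.imwrite("pics/c8.png",np.hstack([cr(a,'top',[444,336,10]),cr(b,'side',[444,336,20])]))
H,S,V=[c.astype(int) for c in cv2.split(cv2.cvtColor(a,cv2.COLOR_BGR2HSV))]
for z in(20,34): print("horn",rect("top",blob((V<75).astype(np.uint8),(170,195,207,238)),z))
E
```

```text
t 25.93 tcp [ 436.6 -379.5  126.3] phi 3.134 grip 1.0 0.0 F [0.4 1.1 0.4] tilt [-0.  0. -1.]
shift shares after turn [0.04 0.03 2.02] turn z shares -0.05
horn [ 4.4519e+02  3.3518e+02  5.5020e+01  3.4200e+01 -3.1000e-01]
horn [ 4.4448e+02  3.3105e+02  5.4310e+01  3.3760e+01 -3.1000e-01]
```

View pics/c8.png

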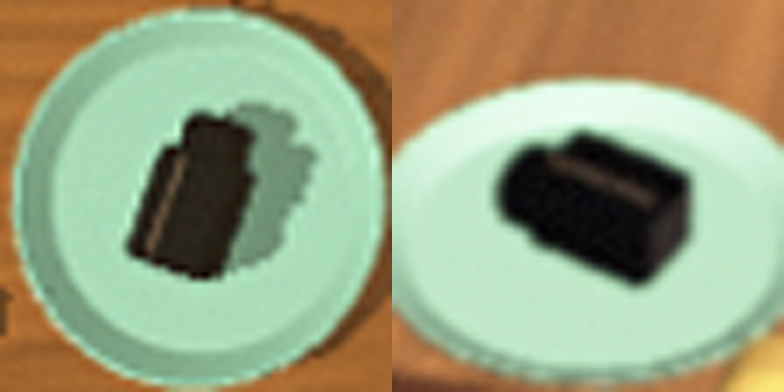

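The horn lies right way up within about 3 mm of the dish centre. Now grasp the bamboo.

>>> {"name": "arm_command", "arguments": {"steps": [[[1,0.04,0.03,0.4,0,0,0],[1,0,0,0.6,0,0,0],[1,0,0,0.6,0,0,0],[1,0,0,0.35,0,0,0],[1,0,0,0,0,0,0]]]}}

```text
time_s: 26.65
eef_pos: [434.9, -376.2, 28.7]
ee_rot: [-0.001, 0.003, 1.0, 0.001]
force: [0.2, 0.3, -0.0]
grip_width: 0.999
grip_force: 0.0
```

>>> {"name": "arm_command", "arguments": {"steps": [[[0.6,0,0,0,0,0,0],[0.6,0,0,0,0,0,0],[0.6,0,0,0,0,0,0],[0.6,0,0,0,0,0,0],[0.6,0,0,0,0,0,0]]]}}

```text
time_s: 27.28
eef_pos: [435.4, -377.6, 30.7]
ee_rot: [0.001, 0.003, 1.0, -0.001]
force: [-0.1, 1.1, 6.4]
grip_width: 0.716
grip_force: 27.6
```

```bash
python3 plan.py 546.5 -142.6 120 3.1416
```

```text
t 27.27 tcp [ 435.4 -377.6   30.7] phi 3.136 grip 0.716 27.6 F [-0.1  1.1  6.4] tilt [ 0.001 -0.002 -1.   ]
shift shares after turn [-2.22  4.7  -1.79] turn z shares -0.04
```

>>> {"name": "arm_command", "arguments": {"steps": [[[0.6,0,0,-0.4,0,0,0],[0.6,0,0,-0.8,0,0,0],[0.6,0,0,-0.4,0,0,0],[0.6,-0.2,0.4,0,0,0,0],[0.6,-0.4,0.8,0,0,0,0],[0.6,-0.4,0.9,0,0,0,0],[0.6,-0.4,0.9,0,0,0,0],[0.6,-0.4,0.8,0,0,0,0]]]}}

```text
time_s: 28.28
eef_pos: [526.3, -184.6, 108.4]
ee_rot: [-0.001, 0.002, 1.0, 0.001]
force: [0.3, -0.4, -1.0]
grip_width: 0.715
grip_force: 27.8
```

>>> {"name": "arm_command", "arguments": {"steps": [[[0.6,-0.3,0.6,0,0,0,0],[0.6,-0.1,0.3,0,0,0,0],[0.6,0,0,0,0,0,0]]]}}

```text
time_s: 28.65
eef_pos: [546.1, -141.9, 108.8]
ee_rot: [-0.0, 0.002, 1.0, 0.0]
force: [0.3, -0.1, -1.6]
grip_width: 0.72
grip_force: 27.8
```

```bash
python3 plan.py 546 -142.6 36.7 3.1416
```

```text
t 28.65 tcp [ 546.1 -141.9  108.8] phi 3.137 grip 0.72 27.8 F [ 0.3 -0.1 -1.6] tilt [-0.001  0.    -1.   ]
shift shares after turn [ 0.   -0.01  1.44] turn z shares -0.03
```

>>> {"name": "arm_command", "arguments": {"steps": [[[0.6,0,0,0.4,0,0,0],[0.6,0,0,0.5,0,0,0],[0.6,0,0,0.3,0,0,0],[0.6,0,0,0.1,0,0,0],[0.6,0,0,0.04,0,0,0],[0.6,0,0,0,0,0,0]]]}}

```text
time_s: 29.4
eef_pos: [546.6, -143.0, 42.9]
ee_rot: [0.0, 0.003, 1.0, -0.0]
force: [0.2, 0.4, 0.0]
grip_width: 0.718
grip_force: 27.8
```

>>> {"name": "arm_command", "arguments": {"steps": [[[0.6,0,0,0.04,0,0,0],[0.6,0,0,0.03,0,0,0],[0.6,0,0,0,0,0,0]]]}}

```text
time_s: 29.78
eef_pos: [546.3, -142.8, 38.8]
ee_rot: [-0.0, 0.003, 1.0, 0.0]
force: [0.3, -0.2, -1.4]
grip_width: 0.718
grip_force: 27.8
```

>>> {"name": "arm_command", "arguments": {"steps": [[[0.6,0,0,0.03,0,0,0],[0.6,0,0,0.03,0,0,0],[0.6,0,0,0,0,0,0]]]}}

```text
time_s: 30.15
eef_pos: [546.4, -142.8, 36.7]
ee_rot: [0.0, 0.003, 1.0, -0.0]
force: [-3.3, 1.0, 10.0]
grip_width: 0.721
grip_force: 28.8
```

>>> {"name": "arm_command", "arguments": {"steps": [[[1,0,0,0,0,0,0],[1,0,0,0,0,0,0],[1,0,0,0,0,0,0],[1,0,0,-0.4,0,0,0],[1,0,0,-0.8,0,0,0],[1,0,0,-0.8,0,0,0],[1,0.3,-0.9,0,0,0,0],[1,0.3,-0.9,0,0,0,0]]]}}

```text
time_s: 31.15
eef_pos: [515.6, -233.5, 136.3]
ee_rot: [0.0, 0.002, 1.0, -0.0]
force: [0.6, 0.4, 0.3]
grip_width: 1.002
grip_force: 0.0
```

>>> {"name": "arm_command", "arguments": {"steps": [[[1,0.4,-0.9,0,0,0,0],[1,0.4,-0.9,0,0,0,0],[1,0.4,-0.9,0,0,0,0],[1,0.4,-0.7,0,0,0,0],[1,0,0,0,0,0,0],[1,0,0,0,0,0,0]]]}}

```text
time_s: 31.9
eef_pos: [435.0, -401.5, 135.6]
ee_rot: [-0.0, 0.003, 1.0, 0.0]
force: [0.9, 0.5, 0.3]
grip_width: 0.998
grip_force: 0.0
```

```bash
python3 plan.py 546 -142.6 36.7 3.1416; python3 - <<'E'
from meas import *
a=cv2.cvtColor(capture('top'),cv2.COLOR_RGB2BGR); cv2.imwrite("pics/t9.png",a)
b=cv2.cvtColor(capture('side'),cv2.COLOR_RGB2BGR)
def cr(i,n,P,w=28,s=6):
    u,v=pix(n,P)[0].astype(int); return cv2.resize(i[v-w:v+w,u-w:u+w],(266,266),interpolation=cv2.INTER_CUBIC)
Ps=[[546,-142,20],[589,141,25],[444,336,20]]
cv2.imwrite("pics/c9.png",np.vstack([np.hstack([cr(i,n,P) for P in Ps]) for i,n in((a,'top'),(b,'side'))]))
H,S,V=[c.astype(int) for c in cv2.split(cv2.cvtColor(a,cv2.COLOR_BGR2HSV))]
print("bamboo",rect("top",blob(((H>17)&(H<40)&(V>100)).astype(np.uint8),(360,150,402,195)),28))
E
```

```text
t 31.9 tcp [ 435.  -401.5  135.6] phi 3.136 grip 0.998 0.0 F [0.9 0.5 0.3] tilt [-0.     0.001 -1.   ]
shift shares after turn [-2.22  5.18  1.98] turn z shares -0.04
bamboo [ 547.91 -142.68   59.28   24.73    1.57]
```

View pics/c9.png

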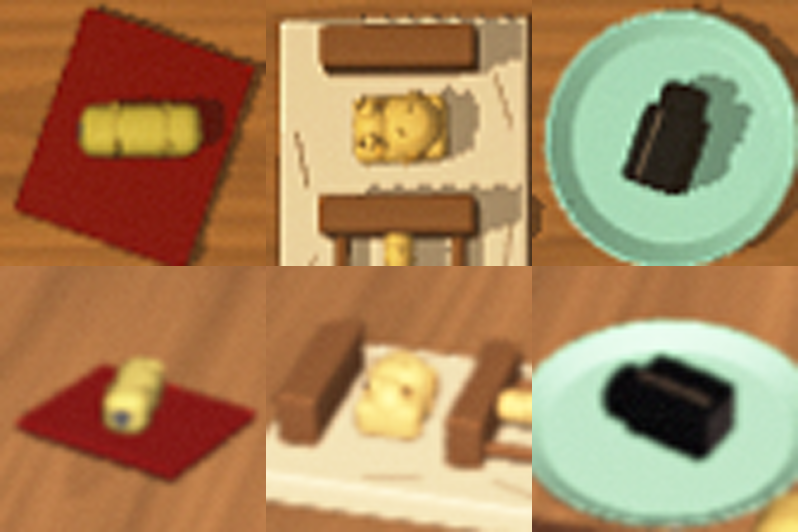

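All three pieces lie upright and centred on their places, within about 3 mm. The arm is clear of everything, so I'll hand in.

```bash
python3 -c "
from rig import *
print(finish_job())"
```

```text
the job is handed in; nothing more can be done
None
```

The job is handed in (no verdict was returned): the toad stands in the clamp, the horn lies in the dish and the bamboo on the stand, each measured within about 3 mm of its middle, and at 32 s the arm was clear of everything.

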